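Unclamp the ball tray and carry it level to the inspection mat

ROBOT

A 7-joint arm with a two-finger parallel gripper is mounted at the origin on the work surface. World frame = base frame: x ahead of the robot, y to its left, z up, the work surface at z = 0. Lengths are in m, angles in rad, forces in N, time in s.
With the tool pointing down it reaches from about 0.4 to 0.85 m from the base axis. Payload 10.4 kg.
Tool frame: the origin (TCP) lies at the very end of the fingers, on their centre line; the grasp point (between the pads) lies 19 mm behind it; z points along the fingers, y is the line along which they close (so a half turn about z gives the same grasp; the last joint's range is limited). The gripper opens to 87 mm and grips with 3 to 60 N. Pads are 19 mm wide; open, the fingers measure 117 mm over their backs; the gripper's body (75 mm by 190 mm) begins 51 mm behind the grasp point.
Start: joints at [1.118, 0.332, -0.065, 1.46, 0.022, 1.35, -0.088], TCP at [0.26, -0.568, 0.223] pointing down, gripper open.
Joint ranges: [-2.6, 2.6], [-0.5, 2.12], [-1.47, 1.34], [0.16, 2.42], [-1.27, 4.41], [0.06, 2.06], [-2.6, 2.6]. Speed limits (rad/s): [2.22, 2.22, 2.79, 2.79, 3.14, 3.14, 3.14].

INTERFACE

Orientations are given as a unit quaternion [x, y, z, w].
In Python, from bench import * gives the robot as it stands.
- The arm moves only by the tool step_arm, never from a script. Its arguments are lists of equal length, an entry for each row: "delta_pos": the shift along the world's x, y, z in units of 25 mm (1.0 is 25 mm), a list of three; "turn": the turn about the world's z in units of 0.12 rad (1.0 is 0.12 rad). In form: {"delta_pos": [[tx, ty, tz], ...], "turn": [turn, ...]}. A call has 1 to 12 rows; each row shifts and turns the commanded pose from where the row before left it; what a row does not reach is not made up. A row lasts 1/10 s, in which the tool goes at most 50 mm and 8.59 degrees, less where a joint would pass 70% of its speed; a pose out of reach is approached as far as the arm can. A call with a number of a shift or a turn outside -1 to 1 is refused whole. A call with a gripper value outside its range is refused whole. "grip" is the closure, from 0 (fully open) to 1 (shut), set as the call begins (left out, the last holds). The fingers move at their own pace and stop on an object; "newtons" is the grip in N (left out, the last holds). Time passes only in rows, so rows that do not move let the fingers close. It gives the time, the measured TCP pose, the force, the opening and the grip force at its end, in the units of the state.
- read_state(): the state, without advancing time (a new reading comes with each control period).
- camera(name): name is "side" or "top"; returns a dict with "image" (480x640x3 uint8, red, green, blue), "z_map" (480x640 float32, m along the optical axis (not along the pixel's ray), 0 where there is no reading), "mtx" (3x3 intrinsics, pixels), "dist" ([k1, k2, p1, p2, k3] as OpenCV has them; the pictures are not rectified), "view" (4x4, takes a point from world to camera coordinates). Camera axes: x right, y up, looking along -z (the intrinsics and any distortion apply to the point x, -y, -z); pixel columns grow to the right and rows downward; lengths in m; the calibration is good to about 2 mm. A picture is of the moment at which its call begins.
- close_job(): hands the job in; it is judged then, once.
The state is a dict: "time": time; "joint_positions": joint angles; "joint_vel": joint speeds; "joint_torque": joint torques, N m; "ee_pos": TCP position; "eef_rot": TCP orientation; "ft_force": force on the tool from outside, world axes, zero at the start; "torque": the same for the moment, N m; "width": finger opening in m; "grip_force": force on a finger pad.
Only numpy, scipy, OpenCV 4.12 (cv2) and the standard library are available. Lean on these libraries where they do the work, as an engineer would, in place of code of your own. Each camera call takes 0.05 s, during which the arm holds its last target. There are 200 camera calls.

TASK

Slide the vise's jaw open by its red grip, all the way back or nearly so, and leave it open. Then lift the drilled tray out by its orange fin with the loose steel ball still lying in its pocket, and carry it, always about level, over the middle of the green mat. Finish still holding it there, level and at rest, about 12 cm above the mat with nothing else supporting it; do not put it down, never let the ball leave its pocket, and leave the other things on the bench alone.

Things in the scene. Friction and masses are not known exactly. Their poses are not given: they have to be found in the camera images.
- vise: Blue low machine vise, fixed to the bench, 240 mm long along its y, 100 mm wide along x (its two clamped lugs reach to x = +-73 mm). Origin on the bench under the middle of the clamped tray. From the origin the steel bed, on which the tray lies, is 30 mm up. The fixed jaw (blue, 40 mm high) is on the +y side, its face at y = +34.5 mm; the sliding jaw is on the -y side and opens towards the vise's own -y. x is along the jaw faces, z up.
- jaw (a joint): Travel of the sliding jaw in m: starts at about 0 (shut), 0.060 is the stop (fully open), growing as the jaw moves towards the vise's -y. It slides against about 5 N of friction, without a spring, and stays where it is left. When shut, its steel lip (60 mm long, 4 mm thick) reaches 4 to 8 mm over the tray's long edge 3 mm above it, so that the tray cannot be lifted before the jaw is opened.
- jaw_grip (a point): Middle of the part to hold of the red upright grip on the sliding jaw, which is 36 mm along the vise's x, 14 mm thick along its y, from 50 mm to 95 mm above the bench; the point is at its centre in plan, 75 mm above the bench, 20 mm below its top. Its axes are parallel to the vise's. With the jaw shut it lies at x = 0, y = -88 mm in the vise's frame.
- tray: Loose aluminium tray, 132 mm along its x, 64 mm along its y, 12 mm thick, about 0.3 kg, long side along the jaws. Origin at the centre of its underside; z up. Two round pockets, 26 mm wide and 4 mm deep, at x = +42 mm and x = -42 mm; the ball lies in the +x one, the other is empty. At the middle stands the orange fin.
- tray_fin (a point): Point to grasp on the orange upright fin in the middle of the tray: the fin is 36 mm along the tray's x, 14 mm thick along its y, and reaches from 12 to 60 mm above the tray's underside; the point is on its middle, 40 mm above the underside, 20 mm below the fin's top. Axes parallel to the tray's.
- pocket (a point): Where the ball's centre lies when it rests in the middle of its pocket: tray x = +42 mm, y = 0, 23 mm above the tray's underside. The ball has about 3 mm of play to every side in the pocket.
- ball_center (a point): Centre of the loose steel ball, 30 mm in diameter, 0.11 kg. It stands well above its shallow pocket and rolls out if the tray is tipped by some 40 degrees or jerked.
- mat: Green square cutting mat with white grid lines, 150 x 150 x 3 mm, fixed flat on the bench. Origin at the middle of its underside, on the bench surface. It and the vise may change sides of the bench.
- screwdriver: Bystander, to be left alone: loose screwdriver lying flat; origin at its underside
- wrench: Bystander, to be left alone: loose wrench lying flat; origin at its underside
- hammer: Bystander, to be left alone: loose hammer lying flat; origin at its underside
- jar: Bystander, to be left alone: closed amber glass jar with a brass-coloured lid, 66 mm wide, 85 mm tall; origin at its underside
- tape: Bystander, to be left alone: roll of yellow tape lying flat, 90 mm wide, 40 mm high; origin at its underside
- offcut: Bystander, to be left alone: wooden offcut, 110 x 50 x 35 mm; origin at its underside
- bearing: Bystander, to be left alone: plain steel bearing ring, 52 mm wide, 15 mm high; origin at its underside
Mind the look-alikes: they are no part of the job. What is meant by the tray is not black, and is the larger of those in its own colour.

How it is judged:
By the outcome, as a careful person would: the job done as asked, in the order asked, and still so for the second after the job is handed in, while the arm keeps its last pose, push and grip.
It also fails if it takes over 56 s, if anything falls off the work surface, if the arm or the gripper's body presses on something with over 40 N, if the wrist force passes 120 N, or if a joint passes its speed limit or range.

## Working session

There is one attempt and no reset: what is moved stays moved. The work goes in short steps, Python scripts to look and compute and a tool call to move; the robot and the scene stay as the last step left them, time stands still between calls to the robot, and variables do not carry over. Pictures are saved under pics/ and viewed, at most 10 in all, crops included, and the job is handed in when it is done.

Besides the shell and the picture viewer there is one more tool, called as a command line: name --pt "numbers of a row" for each row, then --argument value for the rest. step_arm: Moves the arm, as the interface text tells. Shifts and turns lie within -1 to 1; 1 stands for 25 mm of shift or 0.12 rad of turn. Its arguments: {"type":"object","properties":{"delta_pos":{"type":"array"},"turn":{"type":"array"},"grip":{"type":"number"},"newtons":{"type":"number"}},"required":["delta_pos","turn"]}

```bash
mkdir -p pics
cat > h.py <<'E'
from bench import *
import numpy as np, cv2
def rays(c,px):
    u=cv2.undistortPoints(np.array(px,float).reshape(-1,1,2),c["mtx"],np.array(c["dist"])).reshape(-1,2)
    V=np.array(c["view"]);R,t=V[:3,:3],V[:3,3]
    d=np.c_[u[:,0],-u[:,1],-np.ones(len(u))]
    return -R.T@t, d@R
def onplane(c,px,z):
    o,d=rays(c,px); return o+d*((z-o[2])/d[:,2])[:,None]
def depth(c,px):
    o,d=rays(c,px); p=np.array(px).astype(int); return o+d*c["z_map"][p[:,1],p[:,0]][:,None]
E
python3 - <<'E'
from h import *
for n in("top","side"):
    c=camera(n); cv2.imwrite(f"pics/{n}1.png",c["image"][:,:,::-1]); np.savez(f"{n}1.npz",**{k:c[k] for k in("image","z_map","mtx","dist","view")})
    print(n,rays(c,[[320,240]]))
s=read_state();print(s)
E
```

```text
top (array([ 0.42941134, -0.06588074,  1.33045169]), array([[ 0.1245129 , -0.00652563, -0.99221736]]))
side (array([0.05600099, 0.50788576, 0.73795359]), array([[ 0.5043253 , -0.5651065 , -0.65311623]]))
{'time': 0.1, 'joint_positions': array([ 1.11841161,  0.33281099, -0.06467759,  1.46087102,  0.02160524,
        1.34989676, -0.08849105]), 'joint_vel': array([ 0.00017273, -0.00066227, -0.00066598, -0.00216184,  0.00080623,
       -0.00040213, -0.00048264]), 'joint_torque': array([ 1.49012361e-03, -6.24546647e+01,  2.49068864e-02, -3.90716493e+01,
       -6.13420852e-02,  3.65625112e-02,  1.22607912e-04]), 'ee_pos': array([ 0.26025773, -0.5678475 ,  0.22182546]), 'eef_rot': array([ 9.76998253e-01,  2.13246331e-01, -1.72160907e-04, -6.21964032e-04]), 'ft_force': array([-0.37977876, -0.15800718,  0.10025083]), 'torque': array([0.00845569, 0.06137111, 0.00296259]), 'grip_force': 0.0, 'width': 0.0869688916350527}
```

View pics/top1.png

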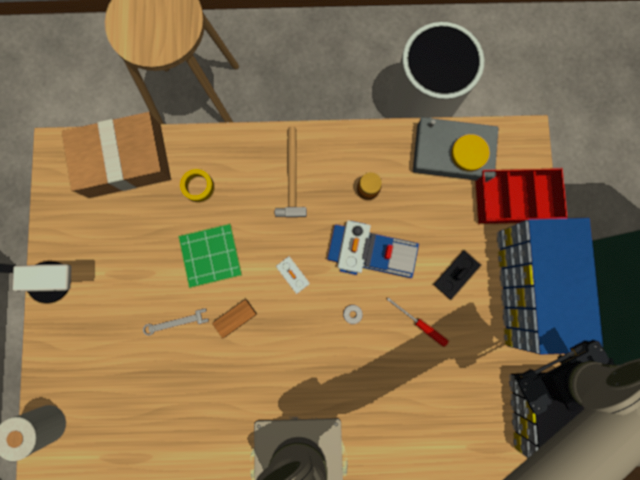

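View pics/side1.png

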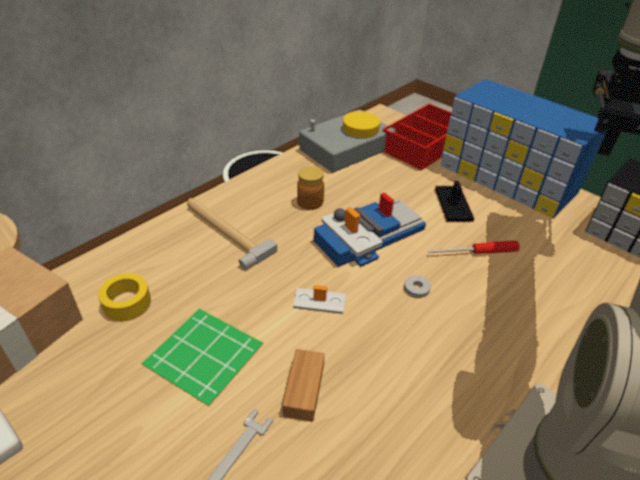

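The top view shows the mat at (210,255), the vise at (375,250) with the fin at (354,245), the red grip at (388,252) and the ball at (357,230). The fixed jaw is on the left, which is world +y. The small tray at (293,275) and the black one at (457,274) are look-alikes. The side view shows the same layout, with the fin at (352,219) and the grip at (386,204).

Run:
```python
from h import *
def blob(m,cx,cy,r):
    k=np.zeros_like(m);k[cy-r:cy+r,cx-r:cx+r]=1
    n,l,s,ce=cv2.connectedComponentsWithStats((m*k).astype(np.uint8)); i=1+np.argmax(s[1:,4]); return l==i
for n,pos in(("top",dict(fin=(354,245),grip=(388,252),mat=(210,255))),("side",dict(fin=(352,219),grip=(386,204),mat=(204,352)))):
    c=dict(np.load(n+"1.npz")); hsv=cv2.cvtColor(c["image"],cv2.COLOR_RGB2HSV); H,S,V=[hsv[...,i].astype(int) for i in range(3)]
    M=dict(fin=(H>6)&(H<18)&(S>190)&(V>90),grip=((H<5)|(H>174))&(S>170)&(V>80),mat=(H>45)&(H<85)&(S>100))
    for k,(x,y) in pos.items():
        m=blob(M[k].astype(np.uint8),x,y,60 if k=="mat" else 22)
        v,u=np.nonzero(m); P=depth(c,np.c_[u,v]); 
        if k=="mat":
            m8=cv2.morphologyEx(m.astype(np.uint8),cv2.MORPH_CLOSE,np.ones((7,7)))
            cn=max(cv2.findContours(m8,0,2)[0],key=cv2.contourArea)[:,0]
            Q=onplane(c,cn,0.003); print(n,k,cv2.minAreaRect(Q[:,:2].astype(np.float32))); continue
        ztop=.09 if k=="fin" else .095
        Q=onplane(c,np.c_[u,v],ztop)
        print(n,k,len(u),"px",u.mean(),v.mean(),"depth z pct",np.percentile(P[:,2],[5,25,50,75,95]).round(3))
        t=P[:,2]>ztop-.008
        print("  top by depth",t.sum(),P[t].mean(0).round(4),"plane rect",cv2.minAreaRect(Q[t][:,:2].astype(np.float32)))
# tray / ball via depth in top and side
for n in("top","side"):
    c=dict(np.load(n+"1.npz")); v,u=np.mgrid[150:300,280:480].reshape(2,-1); P=depth(c,np.c_[u,v]); I=c["image"][v,u].astype(int)
    hs=cv2.cvtColor(c["image"],cv2.COLOR_RGB2HSV)[v,u].astype(int)
    a=(abs(P[:,2]-.042)<.005)&(hs[:,1]<60)&(hs[:,2]>130)
    img=np.zeros((480,640),np.uint8);img[v[a],u[a]]=1
    nn,l,s,ce=cv2.connectedComponentsWithStats(img);i=1+np.argmax(s[1:,4]);print(n,s[i],ce[i])
    vv,uu=np.nonzero(l==i);Q=onplane(c,np.c_[uu,vv],.042);print(" tray rect",cv2.minAreaRect(Q[:,:2].astype(np.float32)))
    cv2.imwrite(f"pics/crop_{n}.png",cv2.resize(c["image"][180:290,300:450,::-1],None,fx=5,fy=5,interpolation=cv2.INTER_CUBIC))
```

```text
top fin 26 px 354.03846153846155 244.80769230769232 depth z pct [0.087 0.088 0.09  0.091 0.093]
  top by depth 25 [ 0.5707 -0.163   0.09  ] plane rect ((0.5709550380706787, -0.1638188362121582), (0.009069778025150299, 0.03005359321832657), 75.51123046875)
top grip 66 px 388.3181818181818 251.5909090909091 depth z pct [0.081 0.092 0.094 0.096 0.099]
  top by depth 55 [ 0.5483 -0.2487  0.1174] plane rect ((0.5508782863616943, -0.25217440724372864), (0.011197361163794994, 0.032443467527627945), 76.23867797851562)
top mat ((0.561653196811676, 0.23461952805519104), (0.14717276394367218, 0.14725053310394287), 12.337178230285645)
side fin 240 px 351.57916666666665 219.2625 depth z pct [0.051 0.063 0.075 0.088 0.091]
  top by depth 91 [ 0.5674 -0.1623  0.0884] plane rect ((0.5669421553611755, -0.16102319955825806), (0.018271982669830322, 0.038661133497953415), 73.66278076171875)
side grip 207 px 385.7149758454106 204.29951690821255 depth z pct [0.058 0.067 0.08  0.091 0.096]
  top by depth 72 [ 0.5466 -0.2487  0.0933] plane rect ((0.5460520386695862, -0.24647247791290283), (0.01788802072405815, 0.036382246762514114), 80.66566467285156)
side mat ((0.5616283416748047, 0.23488815128803253), (0.1488732397556305, 0.14864088594913483), 12.004905700683594)
top [338 221  32  51 801] [352.96379526 247.67290886]
 tray rect ((0.5733770132064819, -0.16607728600502014), (0.06521192938089371, 0.13208389282226562), 76.91606903076172)
side [322 213  61  40 858] [352.87062937 234.75407925]
 tray rect ((0.5710535645484924, -0.16600224375724792), (0.06811287254095078, 0.13464727997779846), 77.29293823242188)
```

View pics/crop_top.png

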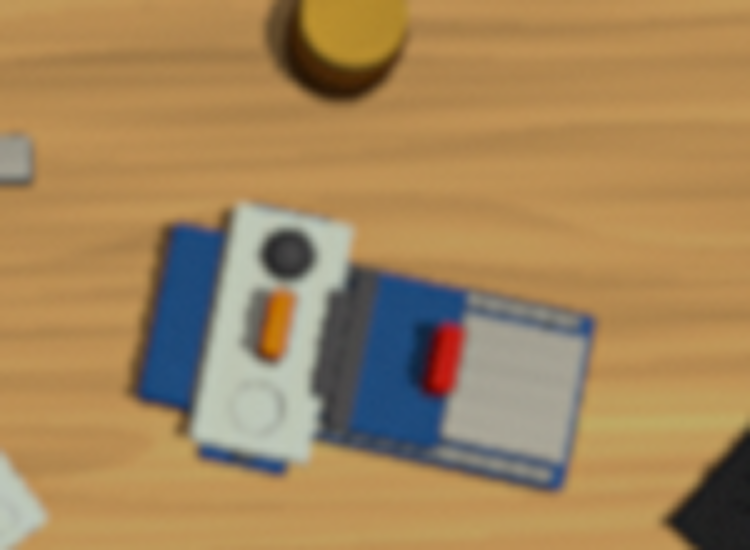

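Both views agree with the geometry given:

| Item | Value |
|---|---|
| Vise yaw | ≈ −13° |
| Fin | (0.571, −0.1645) |
| Grip | (0.551, −0.251) |
| Mat | (0.5616, 0.2347) |

The fin-to-grip distance also matches the given 88 mm. First I'll move clear of the cabinet, then approach.

step_arm --pt "0 1 0.5" --pt "0 1 0.5" --pt "0 1 0.5" --pt "0 1 0.5" --pt "0.97 0.72 0" --pt "0.97 0.72 0" --pt "0.97 0.72 0" --pt "0.97 0.72 0" --pt "0.97 0.72 0" --pt "0.97 0.72 0" --pt "0.97 0.72 0" --pt "0.97 0.72 0" --turn '[0,0,0,0,-0.5,-0.7,-0.7,-0.7,-0.7,-0.7,-0.7,-0.7]' --grip 0.4 --newtons 30

```text
time: 1.3
ee_pos: [0.4551, -0.3233, 0.2722]
eef_rot: [0.994, -0.111, -0.0, -0.0]
ft_force: [-0.2, -0.2, -0.3]
width: 0.0526
grip_force: 0.0
```

step_arm --pt "0.97 0.72 0" --pt "0.97 0.72 0" --pt "0.97 0.72 0" --pt "0.97 0.72 0" --pt "0 0 0" --pt "0 0 0" --pt "0 0 0" --pt "0 0 0" --turn '[0,0,0,0,0,0,0,0]'

```text
time: 2.1
ee_pos: [0.5507, -0.2533, 0.2726]
eef_rot: [0.994, -0.11, -0.0, 0.0]
ft_force: [0.1, 0.8, -0.6]
width: 0.0523
grip_force: 0.0
```

```bash
cat >> h.py <<'E'
from scipy.spatial.transform import Rotation as Ro
def st(target=None):
    s=read_state(); y=Ro.from_quat(s["eef_rot"]).apply([0,1,0]); z=Ro.from_quat(s["eef_rot"]).apply([0,0,1])
    print(round(s["time"],2),"tcp",s["ee_pos"].round(4),"yang",np.degrees(np.arctan2(y[1],y[0])).round(2),"tilt",np.degrees(np.arccos(-z[2])).round(2),"F",s["ft_force"].round(1),"w",round(s["width"],4),"gf",round(s["grip_force"],1),"j7",s["joint_positions"][6].round(2))
    if target is not None: print("units",((np.array(target)-s["ee_pos"])/.025).round(3))
E
python3 -c "
from h import *
st([.551,-.251,.058])
c=camera('side');cv2.imwrite('pics/s2.png',c['image'][:,:,::-1])"
```

```text
2.1 tcp [ 0.5507 -0.2533  0.2726] yang -102.61 tilt 0.04 F [ 0.1  0.8 -0.6] w 0.0523 gf 0.0 j7 -1.5
units [ 0.014  0.092 -8.585]
```

step_arm --pt "0 0.09 -1" --pt "0 0 -1" --pt "0 0 -1" --pt "0 0 -1" --pt "0 0 -1" --pt "0 0 -1" --pt "0 0 -1" --pt "0 0 -0.7" --pt "0 0 -0.5" --pt "0 0 -0.35" --pt "0 0 0" --pt "0 0 0" --turn '[-0.05,0,0,0,0,0,0,0,0,0,0,0]'

```text
time: 3.35
ee_pos: [0.5518, -0.2502, 0.0596]
eef_rot: [0.994, -0.112, 0.0, 0.0]
ft_force: [0.7, 0.1, 0.6]
width: 0.0522
grip_force: 0.0
```

step_arm --pt "0 0 0" --pt "0 0 0" --pt "0 0 0" --pt "0 0 0" --pt "0 0 0" --pt "0 0 0" --pt "0 0 0" --pt "0 0 0" --turn '[0,0,0,0,0,0,0,0]' --grip 1 --newtons 40

```text
time: 4.15
ee_pos: [0.5513, -0.251, 0.0589]
eef_rot: [0.994, -0.112, 0.0, 0.001]
ft_force: [-0.3, -5.0, 1.2]
width: 0.0139
grip_force: 40.0
```

```bash
python3 -c "
from h import *
st()"
```

```text
4.15 tcp [ 0.5513 -0.251   0.0589] yang -102.91 tilt 0.06 F [-0.3 -5.   1.2] w 0.0139 gf 40.0 j7 -1.56
```

step_arm --pt "-0.045 -0.195 0" --pt "-0.045 -0.195 0" --pt "-0.045 -0.195 0" --pt "-0.045 -0.195 0" --pt "-0.045 -0.195 0" --pt "-0.045 -0.195 0" --pt "-0.045 -0.195 0" --pt "-0.045 -0.195 0" --pt "-0.045 -0.195 0" --pt "-0.045 -0.195 0" --pt "-0.045 -0.195 0" --pt "-0.045 -0.195 0" --turn '[0,0,0,0,0,0,0,0,0,0,0,0]'

```text
time: 5.35
ee_pos: [0.5378, -0.3061, 0.0589]
eef_rot: [0.994, -0.111, -0.001, -0.002]
ft_force: [-5.2, 6.6, 6.8]
width: 0.0137
grip_force: 40.0
```

step_arm --pt "0 0 0" --pt "0 0 0" --pt "0 0 0" --pt "0 0 0" --turn '[0,0,0,0]'

```text
time: 5.75
ee_pos: [0.5375, -0.3073, 0.0589]
eef_rot: [0.994, -0.112, -0.001, -0.001]
ft_force: [-5.2, 3.8, 6.1]
width: 0.0139
grip_force: 40.0
```

step_arm --pt "-0.02 -0.08 0" --pt "-0.02 -0.08 0" --pt "0 0 0" --pt "0 0 0" --turn '[0,0,0,0]'

```text
time: 6.15
ee_pos: [0.537, -0.3092, 0.0589]
eef_rot: [0.994, -0.111, -0.001, -0.002]
ft_force: [-3.4, 8.0, 7.8]
width: 0.0138
grip_force: 40.0
```

step_arm --pt "0 0 0" --pt "0 0 0" --pt "0 0 0" --pt "0 0 0" --pt "0 0 0" --pt "0 0 0" --turn '[0,0,0,0,0,0]' --grip 0.4

```text
time: 6.75
ee_pos: [0.5369, -0.3125, 0.0588]
eef_rot: [0.994, -0.112, -0.0, 0.0]
ft_force: [0.3, -0.3, 0.6]
width: 0.0496
grip_force: 0.0
```

step_arm --pt "0 0 0.5" --pt "0 0 1" --pt "0 0 1" --pt "0 0 1" --pt "0 0 1" --pt "0 0 0" --pt "0 0 0" --pt "0 0 0" --turn '[0,0,0,0,0,0,0,0]'

```text
time: 7.55
ee_pos: [0.5365, -0.3122, 0.1707]
eef_rot: [0.994, -0.112, -0.001, -0.0]
ft_force: [0.3, -0.1, 0.1]
width: 0.0518
grip_force: 0.0
```

```bash
python3 -c "
from h import *
st([.571,-.1645,.052])
c=camera('side');cv2.imwrite('pics/s3.png',cv2.resize(c['image'][150:290,270:470,::-1],None,fx=4,fy=4,interpolation=2))
c=camera('top')
h=cv2.cvtColor(c['image'],cv2.COLOR_RGB2HSV).astype(int)
m=(h[...,0]>6)&(h[...,0]<18)&(h[...,1]>190)&(h[...,2]>90);m[:235]=0;m[258:]=0;m[:,:345]=0;m[:,365:]=0
v,u=np.nonzero(m);print(len(u),onplane(c,np.c_[u,v],.09).mean(0))
"
```

```text
7.55 tcp [ 0.5365 -0.3122  0.1707] yang -102.84 tilt 0.07 F [ 0.3 -0.1  0.1] w 0.0518 gf 0.0 j7 -1.42
units [ 1.381  5.91  -4.747]
51 [ 0.57019871 -0.16436564  0.09      ]
```

View pics/s3.png

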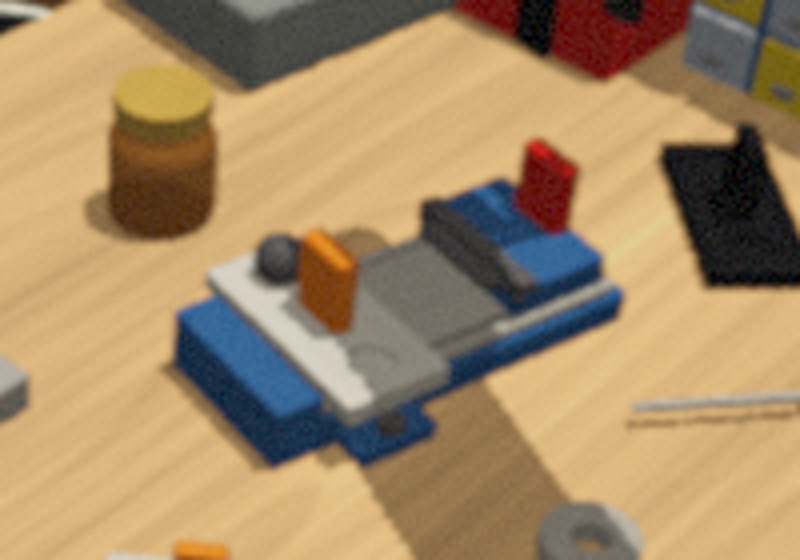

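The jaw is fully open, the tray is free, and the ball is in its pocket at crop (280,258). The fin has not moved. I'll go to the fin next.

step_arm --pt "0.23 0.985 0" --pt "0.23 0.985 0" --pt "0.23 0.985 0" --pt "0.23 0.985 0" --pt "0.23 0.985 0" --pt "0.23 0.985 0" --pt "0 0 0" --pt "0 0 0" --pt "0 0 0" --turn '[0,0,0,0,0,0,0,0,0]'

```text
time: 8.55
ee_pos: [0.571, -0.1658, 0.1709]
eef_rot: [0.994, -0.113, -0.0, 0.0]
ft_force: [-0.5, -0.3, 0.6]
width: 0.0524
grip_force: 0.0
```

step_arm --pt "0 0 -0.6" --pt "0 0 -0.6" --pt "0 0 -0.6" --pt "0 0 -0.6" --pt "0 0 -0.6" --pt "0 0 -0.6" --pt "0 0 -0.5" --pt "0 0 -0.4" --pt "0 0 -0.2" --pt "0 0 0" --pt "0 0 0" --turn '[0,0,0,0,0,0,0,0,0,0,0]'

```text
time: 9.65
ee_pos: [0.5718, -0.1647, 0.0543]
eef_rot: [0.994, -0.112, 0.0, 0.0]
ft_force: [0.4, -0.9, -0.2]
width: 0.052
grip_force: 0.0
```

step_arm --pt "0 0 -0.1" --pt "0 0 0" --pt "0 0 0" --pt "0 0 0" --pt "0 0 0" --pt "0 0 0" --pt "0 0 0" --pt "0 0 0" --pt "0 0 0" --pt "0 0 0" --turn '[0,0,0,0,0,0,0,0,0,0]' --grip 1 --newtons 50

```text
time: 10.65
ee_pos: [0.5715, -0.1648, 0.0514]
eef_rot: [0.994, -0.112, 0.0, 0.0]
ft_force: [-1.5, -0.7, 0.6]
width: 0.0138
grip_force: 50.0
```

step_arm --pt "0 0 0.05" --pt "0 0 0.1" --pt "0 0 0.15" --pt "0 0 0.2" --pt "0 0 0.25" --pt "0 0 0.25" --pt "0 0 0.2" --pt "0 0 0.15" --pt "0 0 0.1" --pt "0 0 0.05" --pt "0 0 0" --pt "0 0 0" --turn '[0,0,0,0,0,0,0,0,0,0,0,0]'

```text
time: 11.85
ee_pos: [0.5713, -0.1646, 0.0886]
eef_rot: [0.994, -0.112, -0.0, 0.0]
ft_force: [-0.1, -0.6, -3.1]
width: 0.0136
grip_force: 50.0
```

```bash
python3 -c "
from h import *
st()
c=camera('side');cv2.imwrite('pics/s4.png',cv2.resize(c['image'][150:290,270:470,::-1],None,fx=4,fy=4,interpolation=2))
"
```

```text
11.85 tcp [ 0.5713 -0.1646  0.0886] yang -102.85 tilt 0.02 F [-0.1 -0.6 -3.1] w 0.0136 gf 50.0 j7 -1.71
```

View pics/s4.png

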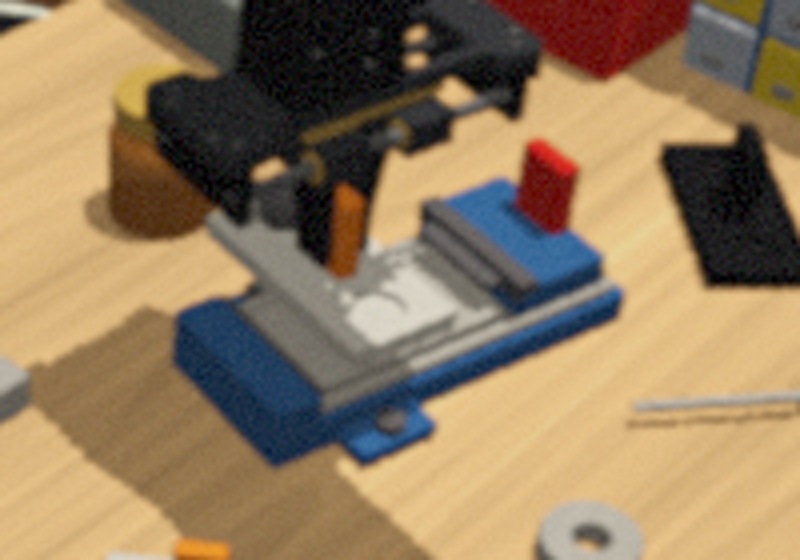

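The tray is clear of the vise and level, with the ball in its pocket at crop (275,205). I'll lift it and carry it smoothly, turning it a little to spare the last joint.

step_arm --pt "0 0 0.1" --pt "0 0 0.2" --pt "0 0 0.3" --pt "0 0 0.3" --pt "0 0 0.3" --pt "0 0.1 0.3" --pt "-0.01 0.2 0.3" --pt "-0.01 0.3 0.2" --pt "-0.01 0.4 0.15" --pt "-0.01 0.5 0.05" --pt "-0.01 0.5 0" --pt "-0.01 0.5 0" --turn '[0,0,0,0,0,0,0,0,0.03,0.06,0.1,0.1]'

```text
time: 13.1
ee_pos: [0.5697, -0.1005, 0.1435]
eef_rot: [0.996, -0.094, -0.0, -0.0]
ft_force: [0.3, -0.9, -3.2]
width: 0.0135
grip_force: 50.0
```

step_arm --pt "-0.01 0.5 0" --pt "-0.01 0.5 0" --pt "-0.01 0.5 0" --pt "-0.01 0.5 0" --pt "-0.01 0.5 0" --pt "-0.01 0.5 0" --pt "-0.01 0.5 0" --pt "-0.01 0.5 0" --pt "-0.01 0.5 0" --pt "-0.01 0.5 0" --pt "-0.01 0.5 0" --pt "-0.01 0.5 0" --turn '[0.12,0.12,0.12,0.12,0.12,0.12,0.12,0.12,0.12,0.12,0.12,0.12]'

```text
time: 14.3
ee_pos: [0.5669, 0.0489, 0.1438]
eef_rot: [1.0, -0.008, -0.0, 0.0]
ft_force: [-0.3, 0.1, -3.7]
width: 0.0134
grip_force: 50.0
```

step_arm --pt "-0.01 0.5 0" --pt "-0.01 0.5 0" --pt "-0.01 0.5 0" --pt "-0.01 0.5 0" --pt "-0.01 0.5 0" --pt "-0.01 0.5 0" --pt "-0.01 0.5 0" --pt "-0.01 0.5 0" --pt "-0.01 0.5 0" --pt "-0.01 0.5 0" --pt "-0.01 0.5 0" --pt "-0.01 0.45 0" --turn '[0.12,0.12,0.12,0.12,0.12,0.12,0.12,0.12,0.1,0.08,0.06,0.03]'

```text
time: 15.5
ee_pos: [0.5639, 0.1978, 0.1438]
eef_rot: [0.998, 0.066, 0.0, -0.0]
ft_force: [-0.4, 0.7, -3.4]
width: 0.0136
grip_force: 50.0
```

step_arm --pt "-0.01 0.4 0" --pt "-0.01 0.3 0" --pt "-0.01 0.25 0" --pt "0 0.15 0" --pt "0 0.05 0" --pt "0 0 0" --pt "0 0 0" --pt "0 0 0" --pt "0 0 0" --pt "0 0 0" --turn '[0,0,0,0,0,0,0,0,0,0]'

```text
time: 16.5
ee_pos: [0.5633, 0.2252, 0.1438]
eef_rot: [0.998, 0.065, 0.0, 0.0]
ft_force: [0.3, -0.3, -3.5]
width: 0.0137
grip_force: 50.0
```

```bash
python3 -c "
from h import *
st([.5616,.2347,.144])
c=camera('side');cv2.imwrite('pics/s5.png',c['image'][:,:,::-1])
c=camera('top');cv2.imwrite('pics/t5.png',c['image'][:,:,::-1])
"
```

```text
16.5 tcp [0.5633 0.2252 0.1438] yang -82.51 tilt 0.01 F [ 0.3 -0.3 -3.5] w 0.0137 gf 50.0 j7 -2.07
units [-0.066  0.382  0.006]
```

View pics/s5.png

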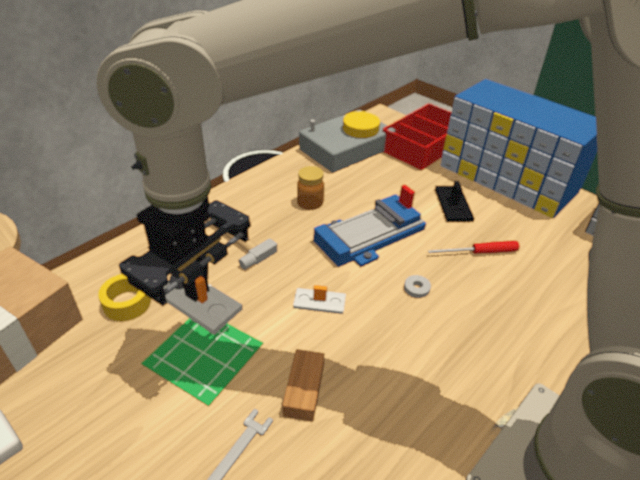

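The tray is held level near the mat at px (205,305). The ball's end, around (175,288), is partly hidden. I'll make the last 1 cm shift and check the ball.

step_arm --pt "0 0.05 0" --pt "-0.02 0.1 0" --pt "-0.02 0.1 0" --pt "-0.02 0.08 0" --pt "0 0.05 0" --pt "0 0 0" --pt "0 0 0" --pt "0 0 0" --pt "0 0 0" --pt "0 0 0" --turn '[0,0,0,0,0,0,0,0,0,0]'

```text
time: 17.6
ee_pos: [0.5617, 0.2347, 0.1438]
eef_rot: [0.998, 0.065, 0.0, 0.0]
ft_force: [0.4, 0.3, -3.7]
width: 0.0138
grip_force: 50.0
```

```bash
python3 -c "
from h import *
st([.5616,.2347,.144])
c=camera('side');a=cv2.resize(c['image'][250:350,130:270,::-1],None,fx=5,fy=5,interpolation=2)
cv2.imwrite('pics/s6.png',a)
s=read_state()['ee_pos']; V=c['view']
R=Ro.from_euler('z',-82.5-(-90),degrees=True)
p=s+[0,0,-.021]+R.apply([.042,0,.023]); q=V@np.r_[p,1]
r=cv2.projectPoints(np.array([[q[0],-q[1],-q[2]]]),np.zeros(3),np.zeros(3),c['mtx'],np.array(c['dist']))[0].ravel()
print('expected ball px',r,'crop',(r-[130,250])*5)
c=camera('top');cv2.imwrite('pics/t6.png',cv2.resize(c['image'][170:300,150:280,::-1],None,fx=4,fy=4,interpolation=2))
"
```

```text
17.6 tcp [0.5617 0.2347 0.1438] yang -82.51 tilt 0.01 F [ 0.4  0.3 -3.7] w 0.0138 gf 50.0 j7 -2.08
units [-0.005 -0.001  0.007]
expected ball px [173.47780557 284.60879637] crop [217.38902786 173.04398186]
```

View pics/s6.png

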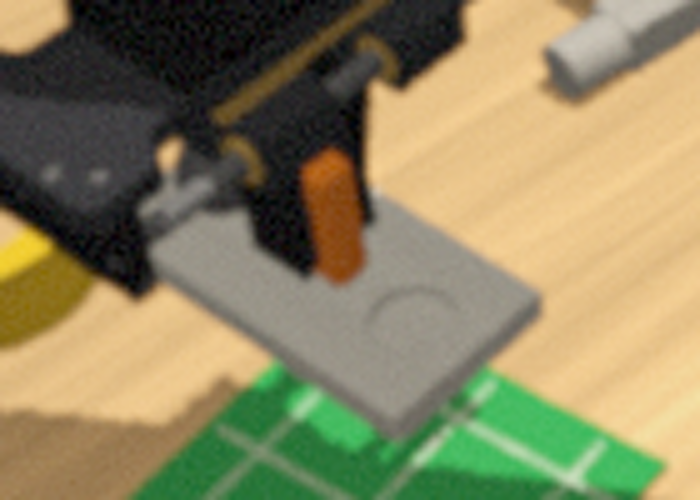

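View pics/t6.png

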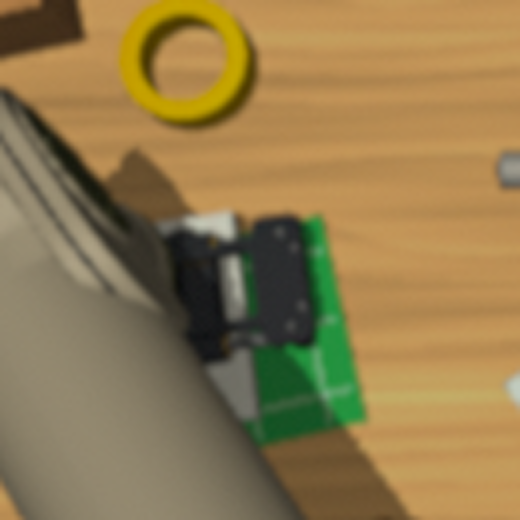

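The ball's spot is partly behind the gripper, so I'll check it, and whether the tray is level, by depth.

```bash
python3 -c "
from h import *
c=camera('side')
u,v=np.meshgrid(np.arange(158,242),np.arange(280,340));px=np.c_[u.ravel(),v.ravel()]
P=depth(c,px);s=read_state()['ee_pos'];R=Ro.from_euler('z',7.5,degrees=True)
L=R.inv().apply(P-s-[0,0,-.021])
m=(abs(L[:,2]-.012)<.015)&(abs(L[:,1])<.03)&(abs(L[:,0])<.062)&(abs(L[:,1])>.012)
m&=(L[:,0]<.02)
A=np.c_[L[m][:,:2],np.ones(m.sum())];k=np.linalg.lstsq(A,L[m][:,2],rcond=None)[0];print('plane',m.sum(),k)
d=np.linalg.norm(L-[.042,0,.023],axis=1);b=(abs(d-.015)<.004)&(L[:,2]>.019)
I=c['image'][px[:,1],px[:,0]]
for i in np.nonzero(b)[0]: print(px[i],L[i].round(3),I[i])
print('cols row 281..292 x 166..182');print((L[:,2].reshape(u.shape)[1:13,8:25]*1000).round().astype(int))
"
```

```text
plane 841 [ 0.01960424 -0.00189238  0.01286071]
[165 280] [0.053 0.006 0.031] [182 149 104]
[166 280] [0.049 0.007 0.034] [118  97  71]
[167 280] [0.047 0.006 0.035] [65 61 56]
[168 280] [0.046 0.005 0.035] [47 48 45]
[165 281] [0.05  0.009 0.033] [162 128  88]
[166 281] [0.047 0.008 0.035] [92 78 60]
[167 281] [0.045 0.008 0.035] [68 65 61]
[168 281] [0.044 0.007 0.035] [61 62 61]
[169 281] [0.042 0.007 0.037] [56 55 58]
[164 282] [0.054 0.008 0.028] [192 157 111]
[165 282] [0.05  0.009 0.031] [135 106  80]
[166 282] [0.047 0.009 0.034] [77 65 63]
[167 282] [0.045 0.008 0.033] [66 64 63]
[168 282] [0.044 0.007 0.034] [64 60 59]
[169 282] [0.041 0.007 0.035] [63 61 59]
[170 282] [0.041 0.006 0.034] [63 58 60]
[171 282] [0.039 0.005 0.035] [62 57 53]
[164 283] [0.052 0.01  0.028] [163 135 102]
[165 283] [0.047 0.011 0.033] [105  88  69]
[166 283] [0.045 0.01  0.033] [68 61 62]
[167 283] [0.044 0.009 0.033] [60 60 59]
[168 283] [0.043 0.008 0.033] [65 65 65]
[169 283] [0.042 0.007 0.032] [60 56 60]
[170 283] [0.038 0.008 0.035] [68 65 65]
[171 283] [0.037 0.007 0.035] [66 60 64]
[164 2
[... 1537 characters left out ...]
 33  32  35  35 109 110 109 108 108 107 107 106 106 107 107]
 [ 31  32  33  33  33 108 110 111 110 110 109 106 107 105 105 106 105]
 [ 29  32  30 110 110 110 108 110 107 108 106 107 104 101 104 103 103]
 [ 29  29 109 111 110 109 109 108 108 106 106 103  62  99 100 102 615]
 [ 27 111 110 108 110 109 108 107 105 105  29  54  56  59  94  96  97]
 [109 108 108 108 108 110 104 106 105  27  26  50  53  55  59  61  96]
 [109 109 108 108 108 107 105 104  25  24  24  23  49  50  53  57  58]
 [109 107 108 106 105 106  22  23  21  21  22  20  44  49  50  53  54]
 [109 107 106 106 103  21  19  21  20  21  20  19  17  43  46  49  50]
 [107 106 105 105  17  18  19  19  18  17  17  13   7  40  41  45  46]]
```

The depth points lie on a 15 mm sphere at the pocket, so the ball is in place. The tray is level to about 1° and roughly 12 cm above the mat.

```bash
python3 -c "
from bench import *
print(close_job())"
```

```text
the job is handed in; nothing more can be done
None
```

I've handed in the job: the vise jaw is open to about its stop (58–60 mm by the arm's travel), and the arm is holding the tray by its fin, level to about 1° and at rest, 12 cm above the middle of the mat, with the ball still in its pocket.

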